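# Shut the vent valve snug, then open the interlocked supply valve

### The job

Put the little gas manifold into service. Swing the vent lever (the one with the round upright peg, nearer the robot) counter-clockwise until its arm presses snugly on the rubber pad of its stop, firm but not forced; that frees the supply lever (the one with the flat upright fin), which you then swing counter-clockwise fully open, leaving the vent lever still pressed on its pad. Never force either lever against the interlock and leave the other things on the table where they are.

Things in the scene. Friction and masses are not known exactly. Their poses are not given: they have to be found in the camera images.
- manifold: Aluminium valve block 196 x 86 x 54 mm, fixed to the table; origin under its centre. Vent axis at its x = -45 mm, supply axis at x = +45 mm. Two steel discs (z 60 to 68 mm) interlock: the rim of the vent disc holds the supply lever (0.05 rad play) until the vent lever is past about 1.18 rad and its cut faces the supply disc; once the supply is open, the vent cannot be swung back.
- vent_handle: Vent lever. Origin on its turning axis at table height; the arm, 14 mm wide at z = 72 to 82 mm, runs 78 mm out along the body's own -x and carries an upright round black peg, 16 mm across, centred 68 mm from the axis, z = 82 to 130 mm. It closes counter-clockwise seen from above.
- vent_grip (a point): Point on the peg's centre line, 112 mm above the table, 18 mm below the peg's top: where to grip or push. The fingertips must stay above z = 92 mm (arm below, stop post beside it).
- vent_lever (a joint): Vent lever's angle, rad: 0 = open, arm along the manifold's -x; grows counter-clockwise from above; meets the pad somewhere from 1.22 to 1.67 (arm nearly along the manifold's -y). Stiff: 0.3 N m to turn (4.5 N at the peg); stays where it is left, but springs back a little off the pad and rests on it with about 6 N.
- seat: Stop of the vent lever: dark post beside the block, top at z = 89 mm, with a rubber pad 16 mm across facing the arm 50 mm from the vent axis. Origin on the vent axis at table height, axes as the manifold's. The pad is hand-set anywhere in 20 mm, not in this pose: find it by feel. It yields 1 mm per 12 N. Snug: 6 to 20 N on the pad (9 to 19 N at the peg with friction); over 25 N harms it.
- supply_handle: Supply lever. Origin on its turning axis at table height; the arm, 20 mm wide at z = 72 to 82 mm, runs 78 mm out along the body's own +x and carries an upright flat black fin, 36 mm long along the arm, 10 mm thick, z = 82 to 130 mm, centred 58 mm from the axis. It opens counter-clockwise seen from above.
- supply_grip (a point): Centre of the fin's length and thickness, 112 mm above the table: where to grip or push. Fingertips above z = 92 mm.
- supply_lever (a joint): Angle of the supply lever in rad: 0 = closed, arm along the manifold's -y; grows counter-clockwise seen from above; 1.57 = fully open at its end stop, arm along the manifold's +x. Stiff: about 0.3 N m (5 N at the fin); it stays where it is left.
- slide_case: Bystander: flat purple slide case, 73 x 86 x 20 mm, loose, beyond the manifold; origin under its centre.
- jar_near: Bystander: amber specimen jar with cap, 36 mm across, 79 mm high, loose, between the robot and the manifold; origin under its centre.
- jar_left: Bystander: amber specimen jar with white cap, 36 mm across, 79 mm high, loose, at the left of the table; origin under its centre.
- petri: Bystander: covered glass petri dish, 92 mm across, 26 mm high, loose, at the left of the table; origin under its centre.
- pipette: Bystander: dropper, 158 mm long along its y, 15 mm thick, loose, lying at the left of the table.
- wash_bottle: Bystander: white wash bottle, 62 x 88 x 170 mm, loose, at the left of the table before the microscope; origin under it.

How it is judged:
On the way, in this order (a step that is already met when the one before it is completed fails the run):
1. the vent lever's arm presses on the stop's pad with at least 6 N for 0.3 s (contact force between vent_handle and seat above 6 N and value of joint supply_lever below 0.3 rad), for 0.3 s.
2. the supply lever is swung to within 0.17 rad of fully open (value of joint supply_lever above 1.4 rad), for 0.2 s.
At the end, for the whole second after the job is handed in: The supply lever stands within 0.17 rad of fully open and at rest, the vent lever beyond 1.2 rad and still pressing on its pad with more than 2 N (contact force between vent_handle and seat above 2 N and value of joint vent_lever above 1.2 rad and value of joint supply_lever above 1.4 rad and velocity of joint supply_lever below 0.05 rad/s); the robot touches nothing.
It fails at once if the pad of the stop is overloaded (more than 25 N) (contact force between vent_handle and seat above 25 N).
It fails at once if the levers are forced against their interlock (more than 15 N between the discs) (contact force between supply_handle and vent_handle above 15 N).
It fails at once if a bystander is moved by more than 30 mm (distance of any of slide_case, jar_near, jar_left, petri, pipette, wash_bottle from where it was at the start of the episode above 0.03 m).
It fails at once if a jar or the wash bottle is tipped over (angle between any of jar_near, jar_left, wash_bottle's own z axis and vertical above 0.5 rad).
It also fails if it takes over 72 s, if anything falls off the work surface, if the arm or the gripper's body presses on something with over 40 N, if the wrist force passes 120 N, or if a joint passes its speed limit or range.

### The arm

A 6-joint arm with a two-finger parallel gripper is mounted at the origin on a cart in front of the work surface, level with it; the furniture and walls round the work are solid. World frame = base frame: x ahead of the robot, y to its left, z up, the work surface at z = 0. Lengths are in m, angles in rad, forces in N, time in s.
With the tool pointing down it reaches from about 0.35 to 0.85 m from the base axis. Payload 8.1 kg.
Tool frame: the origin (TCP) lies on the mounting face of the last link; the fingertips stand 173 mm ahead of it and the grasp point (between the pads) lies 155 mm ahead of it; y points along the fingers, z is the direction in which the jaws open and shut, and the axes are right-handed (so a half turn about y gives the same grasp; the last joint's range is limited). The gripper opens to 85 mm and grips with 20 to 120 N. Pads are 22 mm wide; open, the fingers measure 114 mm over their backs; the gripper's body (76 mm by 85 mm) begins 54 mm behind the grasp point. The pads swing forward as they close: fully open they stand 13 mm farther back than shut.
Start: joints at [-1.321, 0.13, 1.488, -0, 1.523, -0.085], TCP at [0.197, -0.567, 0.405] pointing down, gripper open.
Joint ranges: [-2.96, 2.96], [-0.89, 2.26], [0.02, 2.5], [-1.34, 4.48], [0, 2.73], [-2.66, 2.66]. Speed limits (rad/s): [2.39, 2.39, 2.79, 3.14, 3.14, 3.14].

### API

Orientations are given as a unit quaternion [w, x, y, z].
In Python, from plant import r, imaging, workorder gives the robot as it stands.
- The arm moves only by the tool send_rows, never from a script. Its argument "increments" is a list of rows, each a list of 3 entries, a list of its own where there are three numbers: the opening, from 0 (shut) to 1 (fully open), then the shift along the tool's x, y, z in units of 25 mm (1.0 is 25 mm), then the turn, a rotation vector about the tool's x, y, z in rad. A call has exactly 10 rows; each row shifts and turns the commanded pose from where the row before left it, along the tool's axes as they then stand; what a row does not reach is not made up. A row lasts 1/10 s, in which the tool goes at most 50 mm and 8.59 degrees, less where a joint would pass 70% of its speed; a pose out of reach is approached as far as the arm can. A call is refused whole if a number of a shift passes 1 or a number of a turn 0.15, either way. A call with a gripper value outside its range is refused whole. The fingers move at their own pace and stop on an object; the grip force is fixed at half the most. Time passes only in rows, so rows that do not move let the fingers close, or fill a call up. It gives the time, the measured TCP pose, the force and the opening at its end, in the units of the state.
- r.sense(): the state, without advancing time (a new reading comes with each control period).
- imaging.get_image(name): name is "scene" or "top" or "wrist"; returns (picture, depth): 480x640x3 uint8, blue, green, red; 480x640 float32, m along the optical axis (not along the pixel's ray), 0 where there is no reading.
- imaging.camera_params(name): a dict with "camera_matrix" (3x3 intrinsics, pixels), "k1" (the pictures are not rectified: a ray, as slopes to the right and down, at radius r is drawn at 1 + k1 r^2 times it, then the intrinsics apply), "extrinsics" (4x4, takes a point from camera to world coordinates); the wrist camera has in their place "mount" (4x4, takes a point from camera to tool coordinates, whose origin is the TCP and whose axes are the tool frame's). Camera axes: x right, y up, looking along -z (the intrinsics and any distortion apply to the point x, -y, -z); pixel columns grow to the right and rows downward; lengths in m; the calibration is good to about 2 mm. A picture is of the moment at which its call begins: read the wrist's pose just before it. camera_params takes no time and is no camera call.
- workorder.finish_job(): hands the job in, once; it reports no verdict.
The state is a dict: "time_s": time; "joints": joint angles; "qd": joint speeds; "tau": joint torques, N m; "tool_pos": TCP position; "tcp_rot": TCP orientation; "ft_force": force on the tool from outside, world axes, zero at the start; "ft_torque": the same for the moment, N m; "grip_width": finger opening in m.
Only numpy, scipy, OpenCV 4.12 (cv2) and the standard library are available. Lean on these libraries where they do the work, as an engineer would, in place of code of your own. Each camera call takes 0.05 s, during which the arm holds its last target. There are 200 camera calls.

## Working session

There is one attempt and no reset: what is moved stays moved. The work goes in short steps, Python scripts to look and compute and a tool call to move; the robot and the scene stay as the last step left them, time stands still between calls to the robot, and variables do not carry over. Pictures are saved under pics/ and viewed, on a budget of 10 in all, crops included, one or two more only if the job needs it, and the job is handed in when it is done.

Besides the shell and the picture viewer there is one more tool, called as name(argument=value, ...) on one line, values as JSON. send_rows: Moves the arm, as the interface text tells. Its arguments: {"type":"object","properties":{"increments":{"type":"array"}},"required":["increments"]}

```bash
ls; mkdir -p pics
python3 - <<'E'
from plant import r, imaging
import cv2,numpy as np
for n in ("scene","top"):
    p,d=imaging.get_image(n); cv2.imwrite(f"pics/{n}0.png",p); np.save(f"pics/{n}0.npy",d)
    c=imaging.camera_params(n); print(n,c)
print(imaging.camera_params("wrist")); print(r.sense())
E
```

```text
pics
scene {'camera_matrix': array([[549.67053445,   0.        , 318.42690319],
       [  0.        , 549.67053445, 239.70783336],
       [  0.        ,   0.        ,   1.        ]]), 'k1': -0.025494502181567357, 'extrinsics': array([[-0.80924429,  0.32852467, -0.48702692, -0.07193951],
       [-0.58728281, -0.47345062,  0.6564628 ,  0.75400481],
       [-0.01491898,  0.81726131,  0.5760741 ,  0.79165779],
       [ 0.        ,  0.        ,  0.        ,  1.        ]])}
top {'camera_matrix': array([[541.8918894 ,   0.        , 320.81533163],
       [  0.        , 541.8918894 , 231.19150836],
       [  0.        ,   0.        ,   1.        ]]), 'k1': -0.13150449339902648, 'extrinsics': array([[ 1.26613718e-02,  9.95918481e-01, -8.93648036e-02,
         4.21628483e-01],
       [-9.99919726e-01,  1.25678087e-02, -1.60961047e-03,
        -1.92027167e-02],
       [-4.79921061e-04,  8.93780098e-02,  9.95997661e-01,
         1.39413981e+00],
       [ 0.00000000e+00,  0.00000000e+00,  0.00000000e+00,
         1.00000000e+00]])}
{'camera_matrix': array([[332.75261308,   0.        , 318.26826797
[... 443 characters left out ...]
0.00000000e+00,
         1.00000000e+00]])}
{'time_s': 0.1, 'joints': array([-1.32142773e+00,  1.31110848e-01,  1.48920003e+00,  6.68844773e-06,
        1.52298551e+00, -8.53981967e-02]), 'qd': array([ 0.00115987, -0.00160412, -0.00340264, -0.00143955,  0.00038604,
        0.00100814]), 'tau': array([ 9.61398837e-04, -5.70952213e+01, -5.01941586e+01, -2.90501075e-04,
        8.15144536e-03, -2.13097269e-05]), 'tool_pos': array([ 0.19710085, -0.56648049,  0.40371774]), 'tcp_rot': array([ 0.1177589 , -0.11785285,  0.69782461, -0.69662355]), 'ft_force': array([ 0.18141309,  0.77137016, -0.55342627]), 'ft_torque': array([-0.02940227, -0.04368241,  0.01050182]), 'grip_width': 0.08531680362913587}
```

View images.

View pics/top0.png

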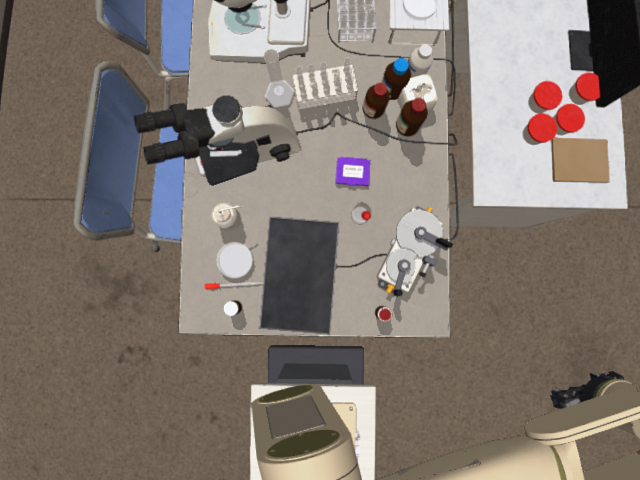

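View pics/scene0.png

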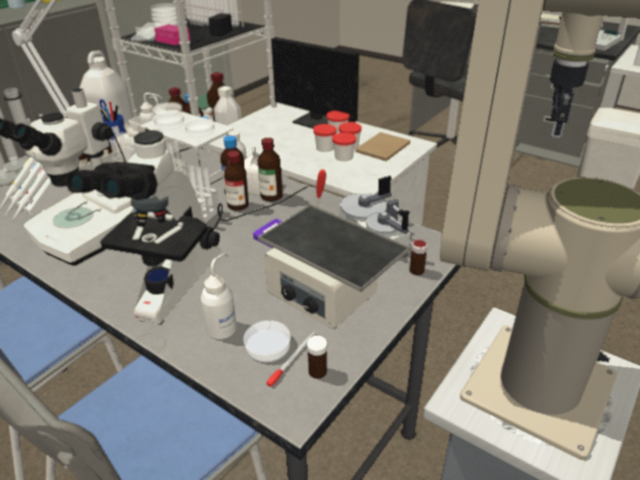

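```bash
cat > h.py <<'E'
import numpy as np, cv2
from scipy.spatial.transform import Rotation as R
from plant import r, imaging
def rot(q): return R.from_quat([q[1],q[2],q[3],q[0]]).as_matrix()
def tcp():
    s=r.sense(); T=np.eye(4); T[:3,:3]=rot(s["tcp_rot"]); T[:3,3]=s["tool_pos"]; return T
def ext(n):
    c=imaging.camera_params(n); return tcp()@c["mount"] if n=="wrist" else c["extrinsics"]
def rays(n,px):
    c=imaging.camera_params(n); 
    u=cv2.undistortPoints(np.float64(px).reshape(-1,1,2),c["camera_matrix"],np.array([c["k1"],0,0,0.]))[:,0]
    return np.c_[u[:,0],-u[:,1],-np.ones(len(u))]
def onplane(n,px,z,E=None):
    E=ext(n) if E is None else E
    d=rays(n,px)@E[:3,:3].T; o=E[:3,3]; return o+d*((z-o[2])/d[:,2])[:,None]
def withdepth(n,px,dep,E=None):
    E=ext(n) if E is None else E
    px=np.asarray(px); return rays(n,px)*dep[px[:,1],px[:,0]][:,None]@E[:3,:3].T+E[:3,3]
E
python3 - <<'E'
from h import *
d=np.load("pics/top0.npy"); p=cv2.imread("pics/top0.png")
px=np.array([[403,265],[421,232],[398,290],[445,243],[385,314],[430,262],[408,258],[431,209],[381,288]])
print(np.round(withdepth("top",px,d),3))
print(np.round(rot(r.sense()["tcp_rot"]),3))
c=p[190:330,350:470]; cv2.imwrite("pics/crop.png",cv2.resize(c,None,fx=5,fy=4.2,interpolation=cv2.INTER_CUBIC)[:590])
g=withdepth("top",[[u,v] for v in range(190,330) for u in range(350,470)],d).reshape(140,120,3)[...,2]
m=g>0.1; n,l,s,ce=cv2.connectedComponentsWithStats(m.astype(np.uint8))
for i in range(1,n): print(s[i],ce[i]+[350,190],g[l==i].max(), onplane("top",[ce[i]+[350,190]],0.13))
E
```

```text
[[ 0.459 -0.217  0.088]
 [ 0.54  -0.26   0.089]
 [ 0.4   -0.199  0.128]
 [ 0.511 -0.31   0.131]
 [ 0.34  -0.175  0.073]
 [ 0.467 -0.283  0.087]
 [ 0.477 -0.232  0.067]
 [ 0.604 -0.296  0.035]
 [ 0.402 -0.173  0.002]]
[[-0.944 -0.     0.329]
 [-0.329  0.002 -0.944]
 [-0.    -1.    -0.002]]
[103   1   1   1   1] [453. 191.] 1.3941398114722081 [[ 0.63498874 -0.33031307  0.13      ]]
[8 5 1 1 1] [358. 195.] 1.3941398114722081 [[ 0.62187504 -0.10379027  0.13      ]]
[10  9  1  1  1] [360. 199.] 1.3941398114722081 [[ 0.61240498 -0.10856193  0.13      ]]
[116   9   1   1   1] [466. 199.] 1.3941398114722081 [[ 0.61628235 -0.36149731  0.13      ]]
[ 4 13  1  1  1] [354. 203.] 1.3941398114722081 [[ 0.60269432 -0.09446372  0.13      ]]
[56 15  1  1  1] [406. 205.] 1.3941398114722081 [[ 0.59966381 -0.21745479  0.13      ]]
[68 15  1  1  1] [418. 205.] 1.3941398114722081 [[ 0.60008587 -0.2460085   0.13      ]]
[ 3 16  1  1  1] [353. 206.] 1.3941398114722081 [[ 0.59553507 -0.09215356  0.13      ]]
[60 16  1  1  1] [410. 206.] 1.3941398114722081 [[ 0.59742078 -0.22695326  0.13      ]]
[74 18  1  1 
[... 5013 characters left out ...]
114722081 [[ 0.33877951 -0.11050946  0.13      ]]
[  9 129   1   1   1] [359. 319.] 1.3941398114722081 [[ 0.33182622 -0.10825274  0.13      ]]
[101 133   1   1   1] [451. 323.] 1.3941398114722081 [[ 0.3237975  -0.32365812  0.13      ]]
[ 16 136   1   1   1] [366. 326.] 1.3941398114722081 [[ 0.31580958 -0.12465018  0.13      ]]
[ 56 136   1   1   1] [406. 326.] 1.3941398114722081 [[ 0.3164691  -0.21780254  0.13      ]]
[ 59 136   1   1   1] [409. 326.] 1.3941398114722081 [[ 0.31650557 -0.22481901  0.13      ]]
[ 32 139   1   1   1] [382. 329.] 1.3941398114722081 [[ 0.30917912 -0.1618885   0.13      ]]
[ 80 138   1   1   1] [430. 328.] 1.3941398114722081 [[ 0.31206926 -0.27410865  0.13      ]]
```

View pics/crop.png

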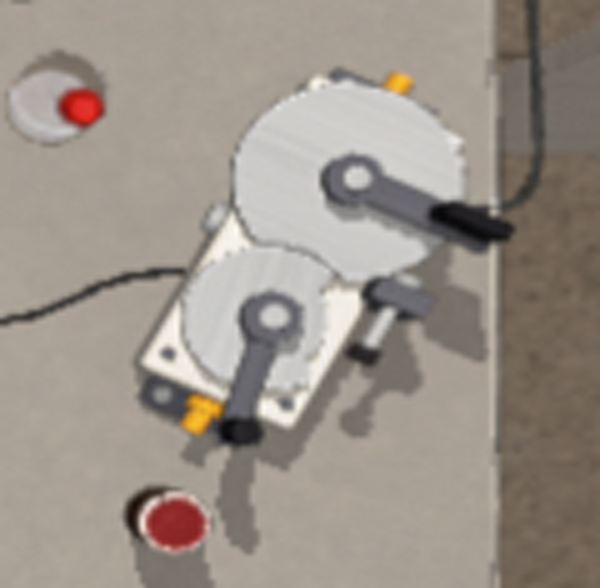

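send_rows(increments=[[1,[-0.98,0,-0.71],[0,0,0]],[1,[-0.98,0,-0.71],[0,0,0]],[1,[-0.98,0,-0.71],[0,0,0]],[1,[-0.98,0,-0.71],[0,0,0]],[1,[-0.98,0,-0.71],[0,0,0]],[1,[-0.98,0,-0.71],[0,0,0]],[1,[-0.98,0,-0.71],[0,0,0]],[1,[-0.98,0,-0.71],[0,0,0]],[1,[-0.98,0,-0.71],[0,0,0]],[1,[-0.98,0,-0.71],[0,0,0]]])

```text
time_s: 1.1
tool_pos: [0.3707, -0.3173, 0.4043]
tcp_rot: [0.118, -0.118, 0.697, -0.697]
ft_force: [0.3, 1.0, -0.3]
grip_width: 0.0853
```

send_rows(increments=[[1,[-0.98,0,-0.71],[0,0,0]],[1,[-0.98,0,-0.71],[0,0,0]],[1,[-0.98,0,-0.71],[0,0,0]],[1,[-0.98,0,-0.71],[0,0,0]],[1,[0,0,0],[0,0.13,0]],[1,[0,0,0],[0,0.13,0]],[1,[0,0,0],[0,0.13,0]],[1,[0,0,0],[0,0.13,0]],[1,[0,0,0],[0,0.13,0]],[0.5,[0,0,0],[0,0,0]]])

```text
time_s: 2.1
tool_pos: [0.4394, -0.2192, 0.4042]
tcp_rot: [-0.112, 0.111, 0.698, -0.698]
ft_force: [-0.3, 0.1, -0.6]
grip_width: 0.0733
```

Run:
```python
from h import *
T=tcp(); s=r.sense(); print(s["tool_pos"],s["joints"],s["time_s"],s["grip_width"],s["ft_force"]); print(np.round(T[:3,:3],3))
p,d=imaging.get_image("wrist"); cv2.imwrite("pics/w1.png",p); np.save("pics/w1.npy",d); np.save("pics/T1.npy",T)
```

```text
[ 0.43936305 -0.21916668  0.40423988] [-5.67182400e-01 -1.67661030e-01  1.78337074e+00  1.07921032e-05
  1.52675171e+00  1.32083691e+00] 2.1 0.07330896874735736 [-0.33011793  0.12254535 -0.57559225]
[[-0.95  -0.001 -0.312]
 [ 0.312  0.    -0.95 ]
 [ 0.001 -1.    -0.   ]]
```

View pics/w1.png

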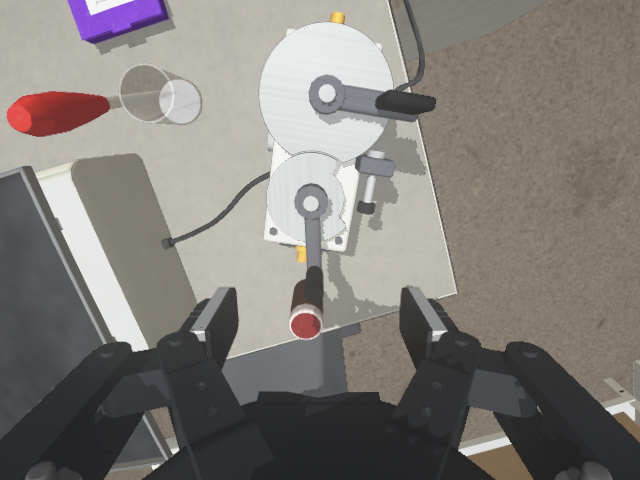

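Run:
```python
from h import *
T=np.load("pics/T1.npy"); E=T@imaging.camera_params("wrist")["mount"]; d=np.load("pics/w1.npy"); p=cv2.imread("pics/w1.png")
vv,uu=np.mgrid[0:300,240:460]; P=withdepth("wrist",np.c_[uu.ravel(),vv.ravel()],d,E)
def seg(lo,hi,box):
    u,v=uu.ravel(),vv.ravel(); m=(P[:,2]>lo)&(P[:,2]<hi)&(u>=box[0])&(u<box[2])&(v>=box[1])&(v<box[3]); return P[m]
for nm,lo,hi,b in [("peg",.124,.136,(295,240,345,300)),("fin",.124,.136,(360,70,450,130)),("ventdisc",.06,.072,(255,145,355,255)),("supdisc",.06,.072,(250,10,400,160))]:
    q=seg(lo,hi,b); print(nm,len(q),q.mean(0).round(4) if len(q) else'', q.min(0).round(3),q.max(0).round(3))
    if nm=="fin": print(cv2.minAreaRect(np.float32(q[:,:2]*1000)))
print("ventboss",withdepth("wrist",[[311,203],[327,93],[367,207]],d,E).round(4))
# arm centreline vent: z .078-.086
for nm,b in [("ventarm",(295,225,330,262)),("suparm",(348,80,375,120))]:
    q=seg(.075,.088,b); q2=np.float32(q[:,:2]); l=cv2.fitLine(q2,2,0,.001,.001).ravel(); print(nm,len(q),q.mean(0).round(4),np.degrees(np.arctan2(l[1],l[0])))
# top view cross-check of boss / peg
g=cv2.cvtColor(p,cv2.COLOR_BGR2GRAY)
c=cv2.HoughCircles(g,cv2.HOUGH_GRADIENT,1,20,param1=100,param2=15,minRadius=6,maxRadius=22)[0]
for x in c: 
    if min(np.hypot(x[0]-311,x[1]-203),np.hypot(x[0]-327,x[1]-93))<12: print(x,onplane("wrist",[x[:2]],.088,E).round(4))
```

```text
peg 262 [ 0.3952 -0.1993  0.1295] [ 0.388 -0.206  0.124] [ 0.401 -0.191  0.132]
fin 775 [ 0.5126 -0.3078  0.1295] [ 0.502 -0.325  0.124] [ 0.524 -0.292  0.132]
((512.3753662109375, -308.7808532714844), (35.97935104370117, 10.44651985168457), 61.71397018432617)
ventdisc 4990 [ 0.4683 -0.2169  0.0684] [ 0.416 -0.268  0.06 ] [ 0.513 -0.175  0.072]
supdisc 12436 [ 0.5433 -0.2548  0.0684] [ 0.471 -0.316  0.06 ] [ 0.597 -0.199  0.072]
ventboss [[ 0.4587 -0.2175  0.0923]
 [ 0.5384 -0.2577  0.0912]
 [ 0.4387 -0.2627  0.0862]]
ventarm 558 [ 0.4209 -0.2065  0.0825] -14.9930315
suparm 726 [ 0.5252 -0.283   0.0826] 34.42181
[312.5 201.5  18.8] [[ 0.4587 -0.2188  0.088 ]]
[325.5  94.5  18.1] [[ 0.5381 -0.2564  0.088 ]]
```

send_rows(increments=[[0.8,[0.96,0,-0.1],[0,-0.022,0]],[0.8,[0.96,0,-0.1],[0,-0.022,0]],[0.8,[0,0.9,0],[0,0,0]],[0.8,[0,0.9,0],[0,0,0]],[0.8,[0,0.9,0],[0,0,0]],[0.8,[0,0.9,0],[0,0,0]],[0.8,[0,0.9,0],[0,0,0]],[0.8,[0,0.8,0],[0,0,0]],[0.8,[0,0.12,0],[0,0,0]],[0.8,[0,0,0],[0,0,0]]])

```text
time_s: 3.15
tool_pos: [0.3949, -0.2, 0.2688]
tcp_rot: [-0.095, 0.094, 0.701, -0.7]
ft_force: [0.5, 0.8, -0.1]
grip_width: 0.0689
```

Run:
```python
from h import *
T=tcp(); s=r.sense(); print(s["tool_pos"],s["joints"],s["time_s"],s["grip_width"],s["ft_force"]); print(np.round(T[:3,:3],3))
p,d=imaging.get_image("wrist"); cv2.imwrite("pics/w2.png",p)
```

```text
[ 0.39489569 -0.19996947  0.26879909] [-5.84678483e-01 -1.94998310e-01  2.06112999e+00  1.54729364e-05
  1.27715143e+00  1.25517665e+00] 3.15 0.06888250408685898 [ 0.4719733   0.78407392 -0.09980399]
[[-0.964 -0.001 -0.266]
 [ 0.266  0.001 -0.964]
 [ 0.002 -1.    -0.001]]
```

View pics/w2.png

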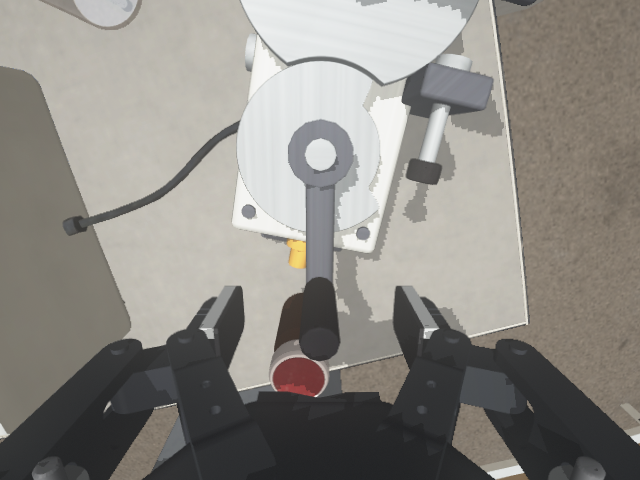

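send_rows(increments=[[0,[0,0,0],[0,0,0]],[0,[0,0,0],[0,0,0]],[0,[0,0,0],[0,0,0]],[0,[0,0,0],[0,0,0]],[0,[0,0,0],[0,0,0]],[0,[0,0,0],[0,0,0]],[0,[0,0,0],[0,0,0]],[0,[0,0,0],[0,0,0]],[0,[0,0,0],[0,0,0]],[0,[0,0,0],[0,0,0]]])

```text
time_s: 4.2
tool_pos: [0.3954, -0.2003, 0.2699]
tcp_rot: [0.095, -0.096, -0.7, 0.701]
ft_force: [-0.8, 1.1, 5.3]
grip_width: 0.0143
```

send_rows(increments=[[0,[-0.011,0,0.245],[0,-0.09,0]],[0,[-0.011,0,0.245],[0,-0.09,0]],[0,[-0.011,0,0.245],[0,-0.09,0]],[0,[-0.011,0,0.245],[0,-0.09,0]],[0,[-0.011,0,0.245],[0,-0.09,0]],[0,[-0.011,0,0.245],[0,-0.09,0]],[0,[-0.011,0,0.245],[0,-0.09,0]],[0,[-0.011,0,0.245],[0,-0.09,0]],[0,[-0.011,0,0.245],[0,-0.09,0]],[0,[0,0,0],[0,0,0]]])

```text
time_s: 5.2
tool_pos: [0.4031, -0.2532, 0.27]
tcp_rot: [0.19, -0.189, 0.681, -0.681]
ft_force: [2.8, 6.3, 6.2]
grip_width: 0.0145
```

```bash
cat > st.py <<'E'
from h import *
def vent(c=(0.4588,-0.2178),base=153.3):
    T=tcp(); s=r.sense(); v=T[:2,3]-c; a=np.degrees(np.arctan2(v[1],v[0]))%360
    f=s["ft_force"]; t=np.array([-v[1],v[0]])/np.hypot(*v)
    print("t",s["time_s"],"tcp",s["tool_pos"].round(4),"R",np.hypot(*v).round(4),"ang",a.round(2),"lever",np.radians(a-base).round(4),"toolx ang",np.degrees(np.arctan2(T[1,0],T[0,0])).round(2)%360,"Ftan",(f[:2]@t).round(2),"Frad",(f[:2]@v/np.hypot(*v)).round(2),f.round(2),"w",s["grip_width"].round(4),"j",s["joints"].round(2))
E
python3 -c "import st; st.vent()"
```

```text
Traceback (most recent call last):
  File "st.py", line 5, in vent
    print("t",s["time_s"],"tcp",s["tool_pos"].round(4),"R",np.hypot(*v).round(4),"ang",a.round(2),"lever",np.radians(a-base).round(4),"toolx ang",np.degrees(np.arctan2(T[1,0],T[0,0])).round(2)%360,"Ftan",(f[:2]@t).round(2),"Frad",(f[:2]@v/np.hypot(*v)).round(2),f.round(2),"w",s["grip_width"].round(4),"j",s["joints"].round(2))
                                                                                                                                                                                                                                                                                     ^^^^^^^^^^^^^^^^^^^^^
AttributeError: 'float' object has no attribute 'round'
```

```bash
sed -i 's/s\["grip_width"\].round(4)/round(s["grip_width"],4)/' st.py
python3 -c "import st; st.vent()"
```

```text
t 5.2 tcp [ 0.4031 -0.2532  0.27  ] R 0.066 ang 212.39 lever 1.0313 toolx ang 211.1 Ftan -3.82 Frad -5.73 [2.79 6.29 6.16] w 0.0145 j [-0.67 -0.1   1.97  0.    1.27  0.36]
```

send_rows(increments=[[0,[-0.005,0,0.048],[0,-0.018,0]],[0,[-0.005,0,0.048],[0,-0.018,0]],[0,[-0.005,0,0.048],[0,-0.018,0]],[0,[-0.005,0,0.048],[0,-0.018,0]],[0,[-0.005,0,0.048],[0,-0.018,0]],[0,[-0.005,0,0.048],[0,-0.018,0]],[0,[-0.005,0,0.048],[0,-0.018,0]],[0,[-0.005,0,0.048],[0,-0.018,0]],[0,[-0.005,0,0.048],[0,-0.018,0]],[0,[0,0,0],[0,0,0]]])

```text
time_s: 6.2
tool_pos: [0.4094, -0.2611, 0.2699]
tcp_rot: [0.243, -0.243, 0.665, -0.663]
ft_force: [-6.0, 6.3, 10.8]
grip_width: 0.014
```

```bash
python3 -c "import st; st.vent()"
```

```text
t 6.2 tcp [ 0.4094 -0.2611  0.2699] R 0.0656 ang 221.22 lever 1.1854 toolx ang 220.24 Ftan -8.74 Frad 0.39 [-6.05  6.32 10.79] w 0.014 j [-0.67 -0.07  1.95  0.    1.27  0.19]
```

send_rows(increments=[[0,[0,0,0.012],[0,-0.005,0]],[0,[0,0,0.012],[0,-0.005,0]],[0,[0,0,0.012],[0,-0.005,0]],[0,[0,0,0],[0,0,0]],[0,[0,0,0],[0,0,0]],[0,[0,0,0],[0,0,0]],[0,[0,0,0],[0,0,0]],[0,[0,0,0],[0,0,0]],[0,[0,0,0],[0,0,0]],[0,[0,0,0],[0,0,0]]])

```text
time_s: 7.2
tool_pos: [0.41, -0.2617, 0.2699]
tcp_rot: [0.248, -0.248, 0.663, -0.662]
ft_force: [-4.4, 7.1, 11.7]
grip_width: 0.015
```

Run:
```python
import st; st.vent()
from h import *
p,d=imaging.get_image("wrist"); cv2.imwrite("pics/w3.png",p)
```

```text
t 7.2 tcp [ 0.41   -0.2617  0.2699] R 0.0657 ang 221.95 lever 1.1982 toolx ang 221.06 Ftan -8.18 Frad -1.45 [-4.39  7.05 11.67] w 0.015 j [-0.67 -0.07  1.94  0.    1.27  0.18]
```

View pics/w3.png

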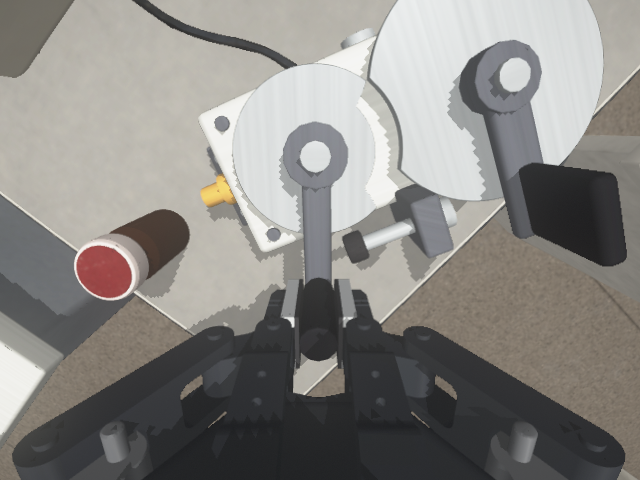

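send_rows(increments=[[0,[0,0,0.032],[0,-0.012,0]],[0,[0,0,0.032],[0,-0.012,0]],[0,[0,0,0.032],[0,-0.012,0]],[0,[0,0,0.032],[0,-0.012,0]],[0,[0,0,0.032],[0,-0.012,0]],[0,[0,0,0],[0,0,0]],[0,[0,0,0],[0,0,0]],[0,[0,0,0],[0,0,0]],[0,[0,0,0],[0,0,0]],[0,[0,0,0],[0,0,0]]])

```text
time_s: 8.25
tool_pos: [0.4127, -0.2646, 0.2699]
tcp_rot: [0.268, -0.268, 0.655, -0.654]
ft_force: [-5.3, 6.2, 11.1]
grip_width: 0.0146
```

```bash
python3 -c "import st; st.vent()"
```

```text
t 8.25 tcp [ 0.4127 -0.2646  0.2699] R 0.0656 ang 225.42 lever 1.2588 toolx ang 224.5 Ftan -8.11 Frad -0.73 [-5.27  6.21 11.05] w 0.0146 j [-0.67 -0.06  1.93  0.    1.27  0.12]
```

send_rows(increments=[[0,[0,0,0.016],[0,-0.006,0]],[0,[0,0,0.016],[0,-0.006,0]],[0,[0,0,0.016],[0,-0.006,0]],[0,[0,0,0.016],[0,-0.006,0]],[0,[0,0,0],[0,0,0]],[0,[0,0,0],[0,0,0]],[0,[0,0,0],[0,0,0]],[0,[0,0,0],[0,0,0]],[0,[0,0,0],[0,0,0]],[0,[0,0,0],[0,0,0]]])

```text
time_s: 9.25
tool_pos: [0.4139, -0.2656, 0.2699]
tcp_rot: [0.276, -0.276, 0.652, -0.651]
ft_force: [-4.9, 7.0, 11.7]
grip_width: 0.0147
```

```bash
python3 -c "import st; st.vent()"
```

```text
t 9.25 tcp [ 0.4139 -0.2656  0.2699] R 0.0656 ang 226.79 lever 1.2827 toolx ang 225.88 Ftan -8.38 Frad -1.77 [-4.9   7.02 11.73] w 0.0147 j [-0.68 -0.05  1.93  0.    1.27  0.09]
```

send_rows(increments=[[0,[0,0,0.016],[0,-0.006,0]],[0,[0,0,0.016],[0,-0.006,0]],[0,[0,0,0.016],[0,-0.006,0]],[0,[0,0,0.016],[0,-0.006,0]],[0,[0,0,0],[0,0,0]],[0,[0,0,0],[0,0,0]],[0,[0,0,0],[0,0,0]],[0,[0,0,0],[0,0,0]],[0,[0,0,0],[0,0,0]],[0,[0,0,0],[0,0,0]]])

```text
time_s: 10.25
tool_pos: [0.415, -0.2667, 0.2699]
tcp_rot: [0.283, -0.283, 0.648, -0.647]
ft_force: [-5.6, 7.9, 12.3]
grip_width: 0.0147
```

```bash
python3 -c "import st; st.vent()"
```

```text
t 10.25 tcp [ 0.415  -0.2667  0.2699] R 0.0657 ang 228.17 lever 1.3068 toolx ang 227.25 Ftan -9.44 Frad -2.2 [-5.56  7.94 12.28] w 0.0147 j [-0.68 -0.05  1.93  0.    1.27  0.07]
```

send_rows(increments=[[0,[0,0,0.016],[0,-0.006,0]],[0,[0,0,0.016],[0,-0.006,0]],[0,[0,0,0.016],[0,-0.006,0]],[0,[0,0,0],[0,0,0]],[0,[0,0,0],[0,0,0]],[0,[0,0,0],[0,0,0]],[0,[0,0,0],[0,0,0]],[0,[0,0,0],[0,0,0]],[0,[0,0,0],[0,0,0]],[0,[0,0,0],[0,0,0]]])

```text
time_s: 11.25
tool_pos: [0.4159, -0.2675, 0.2699]
tcp_rot: [0.289, -0.289, 0.646, -0.644]
ft_force: [-5.2, 8.6, 12.0]
grip_width: 0.0142
```

```bash
python3 -c "import st; st.vent()"
```

```text
t 11.25 tcp [ 0.4159 -0.2675  0.2699] R 0.0657 ang 229.15 lever 1.3238 toolx ang 228.29 Ftan -9.58 Frad -3.09 [-5.22  8.6  12.  ] w 0.0142 j [-0.68 -0.05  1.92  0.    1.27  0.05]
```

send_rows(increments=[[0,[-0.005,0,0.016],[0,-0.006,0]],[0,[-0.005,0,0.016],[0,-0.006,0]],[0,[-0.005,0,0.016],[0,-0.006,0]],[0,[0,0,0],[0,0,0]],[0,[0,0,0],[0,0,0]],[0,[0,0,0],[0,0,0]],[0,[0,0,0],[0,0,0]],[0,[0,0,0],[0,0,0]],[0,[0,0,0],[0,0,0]],[0,[0,0,0],[0,0,0]]])

```text
time_s: 12.25
tool_pos: [0.4166, -0.268, 0.2699]
tcp_rot: [0.295, -0.295, 0.644, -0.642]
ft_force: [-9.6, 8.8, 13.3]
grip_width: 0.014
```

```bash
python3 -c "import st; st.vent()"
```

```text
t 12.25 tcp [ 0.4166 -0.268   0.2699] R 0.0655 ang 229.98 lever 1.3383 toolx ang 229.31 Ftan -12.98 Frad -0.54 [-9.59  8.76 13.32] w 0.014 j [-0.68 -0.04  1.92  0.    1.27  0.03]
```

send_rows(increments=[[0,[0,0,0.014],[0,-0.005,0]],[0,[0,0,0.014],[0,-0.005,0]],[0,[0,0,0],[0,0,0]],[0,[0,0,0],[0,0,0]],[0,[0,0,0],[0,0,0]],[0,[0,0,0],[0,0,0]],[0,[0,0,0],[0,0,0]],[0,[0,0,0],[0,0,0]],[0,[0,0,0],[0,0,0]],[0,[0,0,0],[0,0,0]]])

```text
time_s: 13.25
tool_pos: [0.4171, -0.2684, 0.2698]
tcp_rot: [0.298, -0.299, 0.642, -0.64]
ft_force: [-10.0, 9.4, 15.5]
grip_width: 0.0143
```

```bash
python3 -c "import st; st.vent()"
```

```text
t 13.25 tcp [ 0.4171 -0.2684  0.2698] R 0.0655 ang 230.48 lever 1.347 toolx ang 229.88 Ftan -13.71 Frad -0.86 [-10.03   9.38  15.5 ] w 0.0143 j [-0.68 -0.04  1.92  0.    1.27  0.02]
```

send_rows(increments=[[0,[0,0,0.014],[0,-0.005,0]],[0,[0,0,0.014],[0,-0.005,0]],[0,[0,0,0],[0,0,0]],[0,[0,0,0],[0,0,0]],[0,[0,0,0],[0,0,0]],[0,[0,0,0],[0,0,0]],[0,[0,0,0],[0,0,0]],[0,[0,0,0],[0,0,0]],[0,[0,0,0],[0,0,0]],[0,[0,0,0],[0,0,0]]])

```text
time_s: 14.25
tool_pos: [0.4175, -0.2687, 0.2698]
tcp_rot: [0.301, -0.302, 0.641, -0.638]
ft_force: [-11.3, 11.5, 16.2]
grip_width: 0.0146
```

Run:
```python
import st; st.vent()
from h import *
p,d=imaging.get_image("wrist"); cv2.imwrite("pics/w4.png",cv2.resize(p[190:290,270:410],None,fx=5,fy=5,interpolation=cv2.INTER_CUBIC))
```

```text
t 14.25 tcp [ 0.4175 -0.2687  0.2698] R 0.0655 ang 230.94 lever 1.3551 toolx ang 230.45 Ftan -16.04 Frad -1.84 [-11.3   11.54  16.21] w 0.0146 j [-0.68 -0.04  1.92  0.    1.27  0.01]
```

View pics/w4.png

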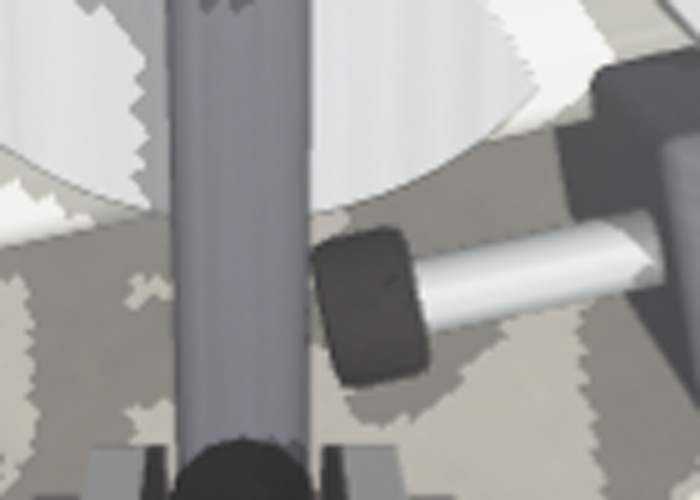

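send_rows(increments=[[0,[0,0,0.01],[0,-0.004,0]],[0,[0,0,0],[0,0,0]],[0,[0,0,0],[0,0,0]],[0,[0,0,0],[0,0,0]],[0,[0,0,0],[0,0,0]],[0,[0,0,0],[0,0,0]],[0,[0,0,0],[0,0,0]],[0,[0,0,0],[0,0,0]],[0,[0,0,0],[0,0,0]],[0,[0,0,0],[0,0,0]]])

```text
time_s: 15.3
tool_pos: [0.4176, -0.2688, 0.2698]
tcp_rot: [0.302, -0.303, 0.64, -0.638]
ft_force: [-12.1, 10.3, 17.4]
grip_width: 0.0141
```

```bash
python3 -c "import st; st.vent()"
```

```text
t 15.3 tcp [ 0.4176 -0.2688  0.2698] R 0.0656 ang 231.11 lever 1.3581 toolx ang 230.68 Ftan -15.9 Frad -0.47 [-12.08  10.35  17.37] w 0.0141 j [-0.68 -0.04  1.92  0.    1.27  0.01]
```

send_rows(increments=[[0.4,[0,0,0],[0,0,0]],[0.4,[0,0,0],[0,0,0]],[0.4,[0,0,0],[0,0,0]],[0.4,[0,0,0],[0,0,0]],[0.4,[0,0,0],[0,0,0]],[0.4,[0,0,0],[0,0,0]],[0.4,[0,-0.9,0],[0,-0.05,0]],[0.4,[0,-0.9,0],[0,-0.05,0]],[0.4,[0,-0.9,0],[0,-0.06,0]],[0.4,[0,0,0],[0,-0.06,0]]])

```text
time_s: 16.3
tool_pos: [0.4193, -0.2706, 0.3406]
tcp_rot: [-0.372, 0.371, -0.6, 0.604]
ft_force: [0.9, 0.1, 0.2]
grip_width: 0.0343
```

Run:
```python
import st; st.vent()
from h import *
T=tcp(); print(T.round(3)); E=ext("wrist")
dl=np.array([0.5125,-0.308,.337])-T[:3,3]; print("to fin, tool units",(T[:3,:3].T@dl/0.025).round(3))
p,d=imaging.get_image("wrist"); cv2.imwrite("pics/w5.png",p); np.save("pics/w5.npy",d); np.save("pics/E5.npy",E)
```

```text
t 16.3 tcp [ 0.4193 -0.2706  0.3406] R 0.0659 ang 233.17 lever 1.3941 toolx ang 243.38 Ftan 0.69 Frad -0.59 [0.91 0.06 0.2 ] w 0.0343 j [-0.68 -0.11  1.85  0.    1.4  -0.21]
[[-0.448  0.005  0.894  0.419]
 [-0.894 -0.004 -0.448 -0.271]
 [ 0.001 -1.     0.006  0.341]
 [ 0.     0.     0.     1.   ]]
to fin, tool units [-0.333  0.168  4.003]
```

View pics/w5.png

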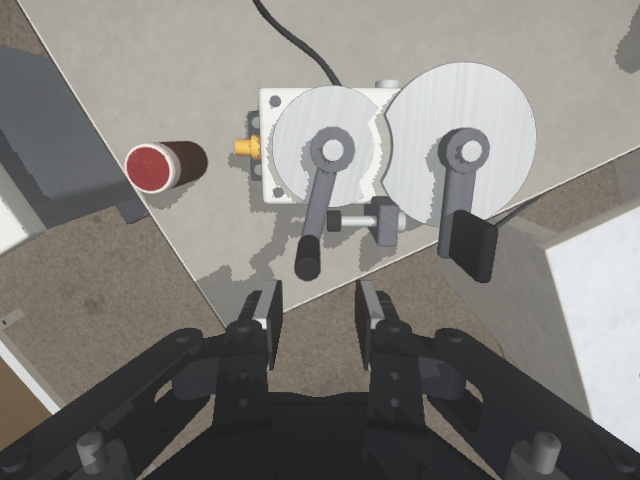

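Run:
```python
from h import *
E=np.load("pics/E5.npy"); d=np.load("pics/w5.npy"); T=tcp()
vv,uu=np.mgrid[0:300,240:540]; P=withdepth("wrist",np.c_[uu.ravel(),vv.ravel()],d,E); u=uu.ravel()
f=P[(P[:,2]>.124)&(P[:,2]<.136)&(u>430)]; print("fin",len(f),f.mean(0).round(4),cv2.minAreaRect(np.float32(f[:,:2]*1000)))
b=withdepth("wrist",[[470,152],[332,149]],d,E).round(4); print("axes",b)
c=np.r_[cv2.minAreaRect(np.float32(f[:,:2]*1000))[0]]/1000
print((T[:3,:3].T@(np.r_[c,.342]-T[:3,3])/.025).round(3))
```

```text
fin 1090 [ 0.5115 -0.3072  0.1291] ((511.8156433105469, -308.5290832519531), (35.85243606567383, 10.018963813781738), 63.76340103149414)
axes [[ 0.5378 -0.2579  0.0907]
 [ 0.4582 -0.2163  0.0909]]
[-0.284 -0.106  4.009]
```

send_rows(increments=[[0.5,[-0.07,0,0.8],[0,0,0]],[0.5,[-0.07,0,0.8],[0,0,0]],[0.5,[-0.07,0,0.8],[0,0,0]],[0.5,[-0.07,0,0.8],[0,0,0]],[0.5,[0,0,0.8],[0,-0.007,0]],[0.5,[0,0,0],[0,0,0]],[0.5,[0,0.95,0],[0,0,0]],[0.5,[0,0.95,0],[0,0,0]],[0.5,[0,0.93,0],[0,0,0]],[0.5,[0,0,0],[0,0,0]]])

```text
time_s: 17.35
tool_pos: [0.5086, -0.3072, 0.2614]
tcp_rot: [0.371, -0.374, 0.604, -0.598]
ft_force: [-0.1, -0.7, -0.2]
grip_width: 0.0428
```

send_rows(increments=[[0,[0,0,0],[0,0,0]],[0,[0,0,0],[0,0,0]],[0,[0,0,0],[0,0,0]],[0,[0,0,0],[0,0,0]],[0,[0,0,0],[0,0,0]],[0,[0,0,0],[0,0,0]],[0,[0,0,0],[0,0,0]],[0,[0,0,0],[0,0,0]],[0,[0,0,0],[0,0,0]],[0,[0,0,0],[0,0,0]]])

```text
time_s: 18.35
tool_pos: [0.5116, -0.3092, 0.268]
tcp_rot: [-0.373, 0.372, -0.6, 0.602]
ft_force: [4.1, -2.4, -2.1]
grip_width: 0.0091
```

```bash
python3 -c "import st; st.vent((0.538,-0.2573),243.3)"
```

```text
t 18.35 tcp [ 0.5116 -0.3092  0.268 ] R 0.0582 ang 243.05 lever -0.0043 toolx ang 243.62 Ftan 4.78 Frad 0.25 [ 4.15 -2.39 -2.14] w 0.0091 j [-0.63  0.23  1.64  0.    1.27 -0.17]
```

send_rows(increments=[[0,[0,0,0.046],[0,-0.02,0]],[0,[0,0,0.046],[0,-0.02,0]],[0,[0,0,0.046],[0,-0.02,0]],[0,[0,0,0.046],[0,-0.02,0]],[0,[0,0,0.046],[0,-0.02,0]],[0,[0,0,0],[0,0,0]],[0,[0,0,0],[0,0,0]],[0,[0,0,0],[0,0,0]],[0,[0,0,0],[0,0,0]],[0,[0,0,0],[0,0,0]]])

```text
time_s: 19.35
tool_pos: [0.5169, -0.3115, 0.2679]
tcp_rot: [-0.403, 0.402, -0.58, 0.582]
ft_force: [3.5, -2.3, 5.6]
grip_width: 0.009
```

```bash
python3 -c "import st; st.vent((0.538,-0.2573),243.3)"
```

```text
t 19.35 tcp [ 0.5169 -0.3115  0.2679] R 0.0582 ang 248.71 lever 0.0945 toolx ang 249.43 Ftan 4.07 Frad 0.9 [ 3.47 -2.31  5.62] w 0.009 j [-0.63  0.24  1.62  0.    1.28 -0.27]
```

send_rows(increments=[[0,[-0.006,0,0.162],[0,-0.07,0]],[0,[-0.006,0,0.162],[0,-0.07,0]],[0,[-0.006,0,0.162],[0,-0.07,0]],[0,[-0.006,0,0.162],[0,-0.07,0]],[0,[-0.006,0,0.162],[0,-0.07,0]],[0,[-0.006,0,0.162],[0,-0.07,0]],[0,[-0.006,0,0.162],[0,-0.07,0]],[0,[-0.006,0,0.162],[0,-0.07,0]],[0,[-0.006,0,0.162],[0,-0.07,0]],[0,[0,0,0],[0,0,0]]])

```text
time_s: 20.35
tool_pos: [0.5529, -0.3131, 0.2679]
tcp_rot: [-0.563, 0.564, -0.426, 0.429]
ft_force: [3.2, -3.3, 5.7]
grip_width: 0.0091
```

```bash
python3 -c "import st; st.vent((0.538,-0.2573),243.3); print(st.r.sense()['ft_torque'])"
```

```text
t 20.35 tcp [ 0.5529 -0.3131  0.2679] R 0.0578 ang 284.98 lever 0.7275 toolx ang 285.68 Ftan 2.24 Frad 4.03 [ 3.21 -3.32  5.74] w 0.0091 j [-0.6   0.32  1.52 -0.    1.29 -0.87]
[-0.28534885 -0.10365101  0.21460767]
```

send_rows(increments=[[0,[0,0,0.162],[0,-0.07,0]],[0,[0,0,0.162],[0,-0.07,0]],[0,[-0.004,0,0.162],[0,-0.07,0]],[0,[-0.006,0,0.162],[0,-0.07,0]],[0,[-0.006,0,0.162],[0,-0.07,0]],[0,[-0.006,0,0.162],[0,-0.07,0]],[0,[-0.006,0,0.162],[0,-0.07,0]],[0,[-0.006,0,0.162],[0,-0.07,0]],[0,[-0.006,0,0.162],[0,-0.07,0]],[0,[-0.006,0,0.162],[0,-0.07,0]]])

```text
time_s: 21.35
tool_pos: [0.5847, -0.2905, 0.2679]
tcp_rot: [-0.675, 0.676, -0.207, 0.209]
ft_force: [0.1, -3.2, 6.2]
grip_width: 0.0092
```

```bash
python3 -c "import st; st.vent((0.538,-0.2573),243.3); print(st.r.sense()['ft_torque'])"
```

```text
t 21.35 tcp [ 0.5847 -0.2905  0.2679] R 0.0573 ang 324.62 lever 1.4193 toolx ang 325.74 Ftan -2.59 Frad 1.93 [ 0.08 -3.23  6.22] w 0.0092 j [-0.54  0.37  1.47 -0.    1.3  -1.51]
[-0.37011222  0.13792862 -0.23342325]
```

send_rows(increments=[[0,[0,0,0.07],[0,-0.03,0]],[0,[0,0,0.07],[0,-0.03,0]],[0,[0,0,0.07],[0,-0.03,0]],[0,[0,0,0.035],[0,-0.015,0]],[0,[0,0,0.024],[0,-0.01,0]],[0,[0,0,0],[0,0,0]],[0,[0,0,0],[0,0,0]],[0,[0,0,0],[0,0,0]],[0,[0,0,0],[0,0,0]],[0,[0,0,0],[0,0,0]]])

```text
time_s: 22.35
tool_pos: [0.5882, -0.2848, 0.2679]
tcp_rot: [-0.686, 0.687, -0.169, 0.171]
ft_force: [-0.7, -3.1, 7.6]
grip_width: 0.0094
```

```bash
python3 -c "import st; st.vent((0.538,-0.2573),243.3); print(st.r.sense()['ft_torque'])"
```

```text
t 22.35 tcp [ 0.5882 -0.2848  0.2679] R 0.0573 ang 331.29 lever 1.5357 toolx ang 332.19 Ftan -3.05 Frad 0.87 [-0.71 -3.09  7.58] w 0.0094 j [-0.53  0.37  1.47 -0.    1.3  -1.61]
[-0.44617154  0.13264177  0.0751459 ]
```

send_rows(increments=[[0.5,[0,0,0],[0,0,0]],[0.5,[0,0,0],[0,0,0]],[0.5,[0,0,0],[0,0,0]],[0.5,[0,0,0],[0,0,0]],[0.5,[0,0,0],[0,0,0]],[0.5,[0,0,0],[0,0,0]],[0.5,[0,-0.9,0],[0,0,0]],[0.5,[0,-0.9,0],[0,0,0]],[0.5,[0,-0.9,0],[0,0,0]],[0.5,[0,-0.9,0],[0,0,0]]])

```text
time_s: 23.35
tool_pos: [0.5877, -0.2839, 0.3568]
tcp_rot: [0.686, -0.686, 0.17, -0.17]
ft_force: [-0.3, 1.2, 0.3]
grip_width: 0.0429
```

send_rows(increments=[[0.5,[0,0,0.5],[0,0,0]],[0.5,[0,0,0.5],[0,0,0]],[0.5,[0,0,0.5],[0,0,0]],[0.5,[0,0,0.5],[0,0,0]],[0.5,[0,0,0],[0,0,0]],[0.5,[0,0,0],[0,0,0]],[0.5,[0,0,0],[0,0,0]],[0.5,[0,0,0],[0,0,0]],[0.5,[0,0,0],[0,0,0]],[0.5,[0,0,0],[0,0,0]]])

```text
time_s: 24.35
tool_pos: [0.611, -0.2401, 0.356]
tcp_rot: [-0.686, 0.686, -0.17, 0.17]
ft_force: [0.2, 0.3, 0.2]
grip_width: 0.0427
```

Run:
```python
import st; st.vent()
from h import *
E=ext("wrist"); p,d=imaging.get_image("wrist"); cv2.imwrite("pics/w6.png",p)
vv,uu=np.mgrid[0:480,0:640]; P=withdepth("wrist",np.c_[uu.ravel(),vv.ravel()],d,E)
for nm,c in (("peg",(.4176,-.2688)),("fin",(.588,-.285))):
    m=(P[:,2]>.124)&(P[:,2]<.136)&(np.hypot(P[:,0]-c[0],P[:,1]-c[1])<.03); print(nm,m.sum(),P[m].mean(0).round(4) if m.any() else "")
    if m.any(): print(cv2.minAreaRect(np.float32(P[m][:,:2]*1000)))
```

```text
t 24.35 tcp [ 0.611  -0.2401  0.356 ] R 0.1538 ang 351.65 lever 3.4619 toolx ang 332.13 Ftan 0.3 Frad 0.16 [0.2  0.27 0.17] w 0.0427 j [-0.45  0.31  1.38 -0.    1.46 -1.54]
peg 0 
fin 899 [ 0.5889 -0.2831  0.1295]
((589.8898315429688, -284.4362487792969), (10.454635620117188, 36.53314208984375), 61.909603118896484)
```

View pics/w6.png

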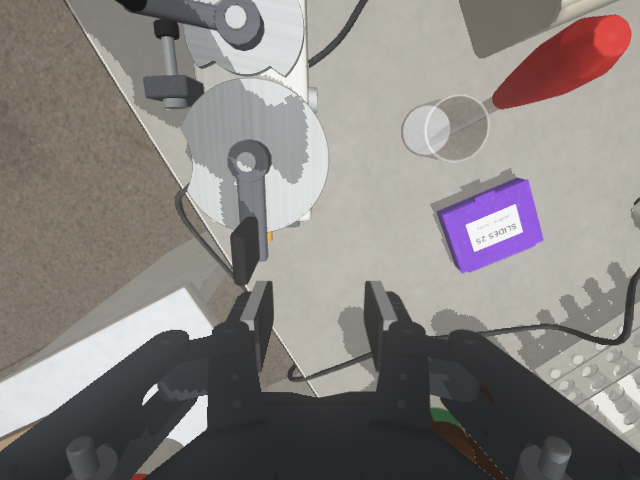

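Run:
```python
import cv2
p=cv2.imread("pics/w6.png"); cv2.imwrite("pics/w6c.png",cv2.resize(p[0:80,100:260],None,fx=5,fy=5,interpolation=cv2.INTER_CUBIC))
```

```text
(no output)
```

View pics/w6c.png

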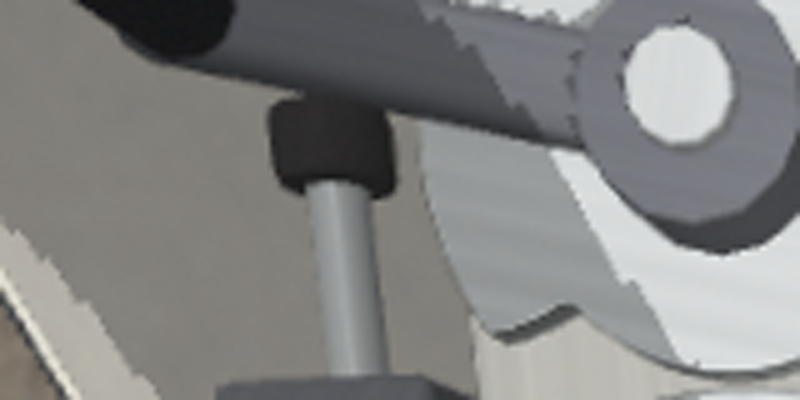

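The arm still meets the pad (crop pixel (350,95)), with no visible gap. The fin stands at about 1.55 rad and the gripper is clear, so I'm handing in.

```bash
python3 -c "
from plant import workorder; print(workorder.finish_job())"
```

```text
the job is handed in; nothing more can be done
None
```

I swung the vent lever onto its pad, opened the supply lever fully, and handed the job in at about 24 s. No verdict is reported, so these are my own checks.

- **Vent lever:** I gripped the peg and felt for the pad in small steps. Contact came at about 1.33 rad, and I held the lever at about 1.36 rad for over a second.
- **Pad force:** this is an estimate, not a direct reading. The force at the peg was about 16 N, up from 8 to 9.5 N just before contact. That puts about 8 to 10 N on the pad. Judging by how far the lever moved after contact, it could be as much as about 18 N.
- **Supply lever:** I gripped the fin and swung it open with low force and no sign of the interlock resisting. After release, the camera measured it at about 1.55 rad.
- **Last look:** the vent arm still meets its pad with no visible gap. The gripper was clear of everything, with force readings near zero. I never came near the other things on the table, but I did not measure them again at the end.

**Not confirmed:**
- **Friction:** the vent lever felt stiffer than stated, about 8 N to turn instead of 4.5 N.
- **Resting pad force:** I could not measure it after letting go. I am relying on the lever's friction to keep it above 2 N.

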